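# Check that the trolley brake lever comes up firm short of the bar

### The arm

A 6-joint arm with a two-finger parallel gripper is mounted at the origin on the work surface. World frame = base frame: x ahead of the robot, y to its left, z up, the work surface at z = 0. Lengths are in m, angles in rad, forces in N, time in s.
With the tool pointing down it reaches from about 0.4 to 0.825 m from the base axis. Payload 7 kg.
Tool frame: the origin (TCP) lies midway between the tips of the shut fingers; the grasp point (between the pads) lies 19 mm behind it; z points along the fingers, x is the direction in which the jaws open and shut, and the axes are right-handed (so a half turn about z gives the same grasp; the last joint's range is limited). The gripper opens to 88 mm and grips with 3 to 60 N. Pads are 19 mm wide; open, the fingers measure 130 mm over their backs; the gripper's body (78 mm by 193 mm) begins 47 mm behind the grasp point.
Start: joints at [1.634, 0.359, 0.012, 0, -1.224, -0.288], TCP at [0.15, 0.658, 0.227] pointing down, gripper open.
Joint ranges: [-3.07, 3.07], [-1.43, 2.12], [-1.02, 1.25], [-3.03, 1.67], [-3.05, -0], [-3.03, 3.03]. Speed limits (rad/s): [2.39, 2.39, 3.01, 3.14, 3.14, 3.14].

### API

Orientations are given as [roll, pitch, yaw] about the fixed x, y, z axes, in that order (R = Rz(yaw) Ry(pitch) Rx(roll)).
In Python, from station import arm, grab_frame, camera_params gives the robot as it stands.
- The arm moves only by the shell command python3 -m handwheel 'ROWS' [FORCE]. ROWS is JSON, a list that holds one entry, the list of rows, each a list of 5 numbers: the finger opening in m, from 0 to 0.0876, then the shift along the tool's x, y, z in m, then the turn about the tool's z in degrees. A call has 1 to 20 rows; each row is the pose to reach, as a shift and turn from the pose measured when the call began, along the tool's axes at that moment; what a row does not reach only later rows make up. A row lasts 1/12 s, in which the tool goes at most 41.7 mm and 7.16 degrees, less where a joint would pass 70% of its speed; a pose out of reach is approached as far as the arm can. A call with a gripper value outside its range is refused whole. The fingers move at their own pace and stop on an object; FORCE is the grip in N (left out, the last holds). Time passes only in rows, so rows that repeat a pose let the fingers close. It gives the time, the measured TCP pose, the force and the opening at its end, in the units of the state.
- arm.get_state(): the state, without advancing time (a new reading comes with each control period).
- grab_frame(name): name is "scene" or "top"; returns the picture (384x512x3 uint8, blue, green, red); there is no depth.
- camera_params(name): a dict with "intrinsics" (3x3 intrinsics, pixels), "R" (3x3) and "t" (3): a world point X has camera coordinates R X + t. Camera axes: x right, y down, z forward; pixel columns grow to the right and rows downward; lengths in m; the calibration is good to about 2 mm. A picture is of the moment at which its call begins. camera_params takes no time and is no camera call.
- arm.job_done(): hands the job in, once; it reports no verdict.
The state is a dict: "t": time; "q": joint angles; "qd": joint speeds; "joint_efforts": joint torques, N m; "eef_pos": TCP position; "ee_rot": TCP orientation; "force": force on the tool from outside, world axes, zero at the start; "moment": the same for the moment, N m; "width": finger opening in m.
Only numpy, scipy, OpenCV 4.12 (cv2) and the standard library are available. Lean on these libraries where they do the work, as an engineer would, in place of code of your own. Each camera call takes 0.05 s, during which the arm holds its last target.

### The job

The red brake lever of a mould trolley's push bar has just been refitted, and the bar is clamped in the bench vise. With the outside of your fingers, press the lever in towards the bar until it comes up firm against its stop, keep it pressed there firmly (but without forcing it) for a couple of seconds to see that it holds short of the bar, then let it come all the way back out. Do not pinch the lever or reach in behind it, do not touch the bar or its grip, and leave the loose things on the bench where they are.

Things in the scene. Friction and masses are not known exactly. Their poses are not given: they have to be found in the camera images.
- brake_lever (a joint): Red brake lever on an upright hinge pin. 0 rad: fully out, where its return spring keeps it. Grows as it is pressed towards the bar (clockwise seen from above); comes up against a hard stop at 0.32 rad, nearly 30 mm short of the rubber grip. Force at the press point: 3 N starts it, 6 N just before the stop; the stop itself hardly gives. About 15 N there is a firm press, 50 N is forcing it.
- press_point (a point): Point on the blade's outer face (away from the bar) where fingers press, at mid height, 104 mm from the pivot. Moves with the lever, 33 mm over the full stroke. Blade 9 mm thick, 16 mm high, 140 mm long with an 18 mm ball at its free end; its underside is 130 mm above the bench and nothing fixed stands outside or beneath it. Its axes turn with it; lever out, they are the bar's.
- lever_pivot (a point): centre of the upright hinge pin of the lever, at mid height of the blade, between two 5 mm fork plates; fixed to the bar
- bar: Level 22 mm steel push bar, 140 mm above the bench in a blue vise. Origin: on the bar's axis between the jaws. y along the bar to its free end, z up, +x the way the lever is pressed. Black rubber grip, 32 mm thick, y 116 to 252 mm; reservoir, 40 mm above the axis, y 61 to 113; vise up to 17 mm above the axis, y below 75. Lever out: press point at x -85, y 225, z 0 mm; pivot at -42, 130, 0.
- grip_mid (a point): point on the bar's axis, at the middle of the rubber grip, 185 mm along the bar's y from its origin
- lever_inner: the inner face of the red lever (the face towards the bar), a 2.5 mm layer of the blade; not to be touched. Its origin is at the pivot.
- electrode: loose copper electrode like a small dumb-bell, 44 mm across and 47 mm high, standing on the bench; origin at the centre of its underside. To be left alone.
- bush: loose steel guide bush with a flange, 42 mm across and 48 mm high, standing on the bench; origin at the centre of its underside. To be left alone.
- oil_bottle: loose small white oil bottle with a red cap, 42 mm across and 92 mm high, standing on the bench; origin at the centre of its underside. To be left alone.
- hex_key: loose L-shaped hex key of 6 mm rod, 125 mm by 32 mm, lying on the bench beneath the lever and grip; origin under the middle of its long leg, which lies along its y. To be left alone.

How it is judged:
By the outcome, as a careful person would: the job done as asked, in the order asked, and still so for the second after the job is handed in, with the robot touching nothing.
It also fails if it takes over 48 s, if anything falls off the work surface, if the arm or the gripper's body presses on something with over 40 N, if the wrist force passes 120 N, or if a joint passes its speed limit or range.

## Working session

There is one attempt and no reset: what is moved stays moved. The work goes in short steps, Python scripts to look and compute and a shell command to move; the robot and the scene stay as the last step left them, time stands still between calls to the robot, and variables do not carry over. Pictures are saved under pics/ and viewed, and the job is handed in when it is done.

```bash
mkdir -p pics; ls
python3 - <<'E'
from station import arm, grab_frame, camera_params
import cv2,numpy as np
for n in("scene","top"):
    cv2.imwrite(f"pics/{n}0.png",grab_frame(n)); p=camera_params(n); print(n,{k:np.round(v,4).tolist() for k,v in p.items() if k in("intrinsics","R","t")})
s=arm.get_state();print({k:np.round(v,4).tolist() for k,v in s.items()})
E
```

```text
pics
scene {'intrinsics': [[426.7334, 0.0, 255.0906], [0.0, 426.7334, 199.7146], [0.0, 0.0, 1.0]], 'R': [[-0.2798, 0.9599, -0.0171], [0.7647, 0.2121, -0.6085], [-0.5804, -0.1833, -0.7934]], 't': [0.1789, -0.3743, 1.1729]}
top {'intrinsics': [[487.6297, 0.0, 252.0622], [0.0, 487.6297, 185.929], [0.0, 0.0, 1.0]], 'R': [[0.0018, -0.9997, 0.023], [-0.9965, -0.0037, -0.0837], [0.0838, -0.0228, -0.9962]], 't': [-0.0279, 0.6143, 1.0875]}
{'t': 0.1, 'q': [1.6341, 0.3593, 0.0112, -0.0003, -1.2241, -0.2881], 'qd': [-0.0014, -0.002, -0.0, 0.0013, -0.0007, 0.0004], 'joint_efforts': [-0.0016, -58.4164, 29.3747, 7.0154, 0.0102, -0.0], 'eef_pos': [0.1504, 0.6576, 0.2258], 'ee_rot': [-3.1415, -0.0014, -1.7957], 'force': [0.1882, -0.3233, 0.3225], 'moment': [-0.0175, 0.0602, 0.0314], 'width': 0.0875}
```

View pics/scene0.png

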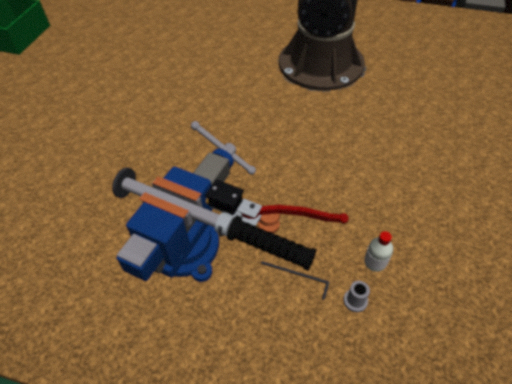

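View pics/top0.png

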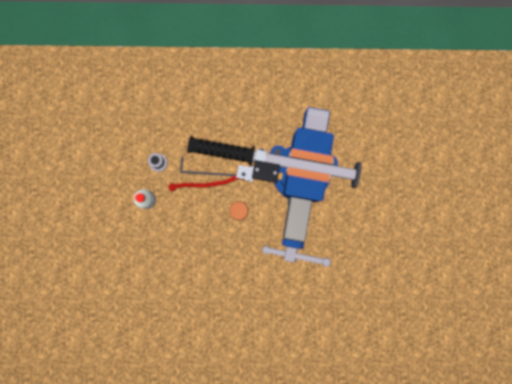

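The scene view shows the red lever from its root near (262,208) to the ball at (344,218), with the grip end at (308,257), the bottle at (378,252), the bush at (357,296) and the electrode at (268,220). In the top view the ball is at (172,187), the grip end at (192,145), the bottle at (144,199) and the electrode at (238,211). I'll zoom in to measure these more precisely.

Run:
```python
import cv2
a=cv2.imread("pics/scene0.png")[170:320,215:405];cv2.imwrite("pics/s_z.png",cv2.resize(a,None,fx=4,fy=4,interpolation=2))
a=cv2.imread("pics/top0.png")[120:240,125:315];cv2.imwrite("pics/t_z.png",cv2.resize(a,None,fx=4,fy=4,interpolation=2))
```

```text
(no output)
```

View pics/s_z.png

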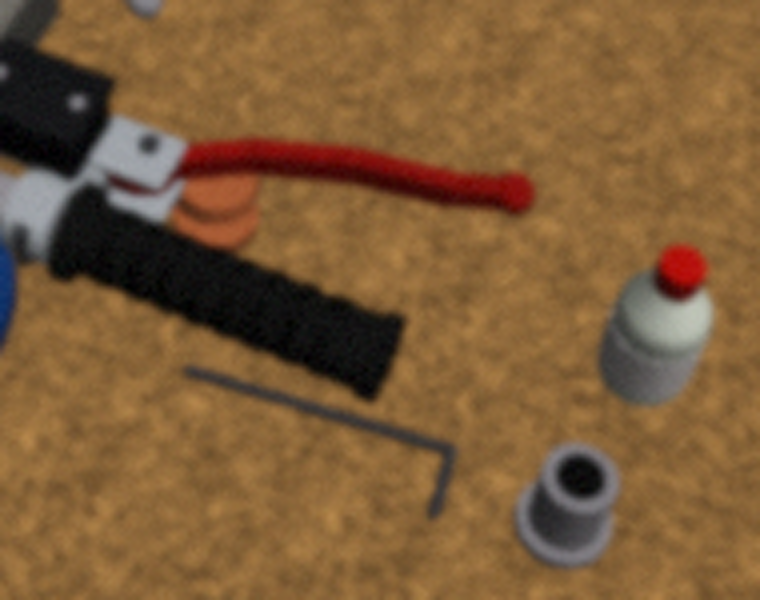

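View pics/t_z.png

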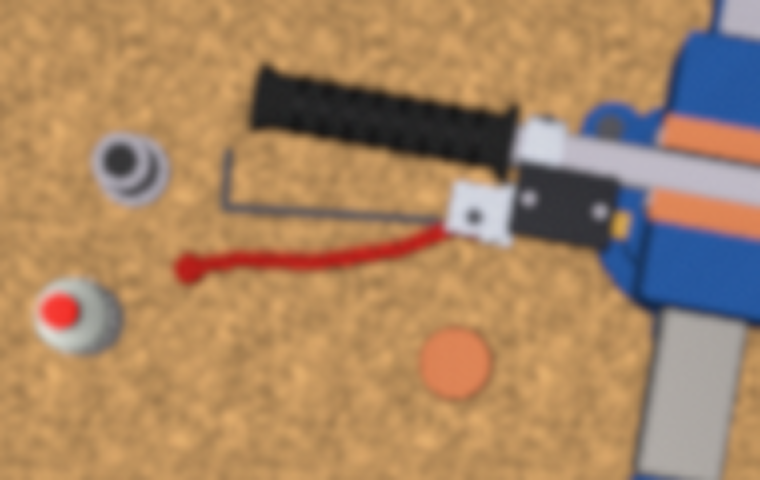

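```bash
cat > h.py <<'E'
import numpy as np,cv2
from station import camera_params
P={};
for n in("scene","top"):
    c=camera_params(n);P[n]=np.array(c["intrinsics"])@np.c_[np.array(c["R"]),np.array(c["t"])]
def tri(a,b):
    X=cv2.triangulatePoints(P["scene"],P["top"],np.array(a,float).reshape(2,1),np.array(b,float).reshape(2,1)).ravel();X=X[:3]/X[3]
    return X,[np.round((lambda v:v[:2]/v[2])(P[n]@np.r_[X,1])-p,1) for n,p in(("scene",a),("top",b))]
zs=lambda x,y:(215+(x+.5)/4-.5,170+(y+.5)/4-.5)
zt=lambda x,y:(125+(x+.5)/4-.5,120+(y+.5)/4-.5)
def proj(n,X): v=P[n]@np.r_[X,1]; return v[:2]/v[2]
E
python3 - <<'E'
from h import *
R={}
for k,a,b in[("ball",(515,192),(189,269)),("pivtop",(149,144),(474,216)),("gripend",(387,358),(258,98)),("gripstart",(80,232),(508,143)),("cap",(683,268),(60,311)),("electop",(215,190),(456,363)),("bushtop",(580,475),(121,160)),("hexcorner",(450,450),(226,208)),("hexend",(190,371),(440,219))]:
    X,e=tri(zs(*a),zt(*b));R[k]=X;print(k,np.round(X,4),e)
d=R["gripend"]-R["gripstart"];print(np.degrees(np.arctan2(-d[0],d[1])),np.linalg.norm(d))
# fit bar pose: yaw + origin from ball, pivot, grip end
from scipy.optimize import least_squares
r=95/104; 
pb=None
import itertools
S={"pivtop":(-42,130,None),"gripend":(0,252,None),"gripstart":(0,116,None)}
def f(p):
    c,s=np.cos(p[2]),np.sin(p[2]);o=[]
    for k,(x,y,_) in S.items():
        x/=1e3;y/=1e3
        o+=[p[0]+c*x-s*y-R[k][0],p[1]+s*x+c*y-R[k][1]]
    return o
q=least_squares(f,[.4,.0,0]);p=q.x;print(p,np.degrees(p[2]),np.round(q.fun*1e3,1))
c,s=np.cos(p[2]),np.sin(p[2])
Rm=np.array([[c,-s],[s,c]])
for k in R: print(k,"bar frame mm",np.round(Rm.T@(R[k][:2]-p[:2])*1e3,1), round(R[k][2]*1e3))
print("press",p[:2]+Rm@[-.085,.225],"pivot",p[:2]+Rm@[-.042,.130])
E
```

```text
ball [0.6021 0.1395 0.1429] [array([0.2, 0. ]), array([ 0.1, -0. ])]
pivtop [ 0.6283 -0.0054  0.157 ] [array([0.3, 0. ]), array([ 0.1, -0. ])]
gripend [0.6902 0.1056 0.1427] [array([0.2, 0. ]), array([ 0.1, -0. ])]
gripstart [ 0.6676 -0.0227  0.1432] [array([0.2, 0. ]), array([ 0.1, -0. ])]
cap [0.5836 0.2153 0.0905] [array([0.1, 0. ]), array([ 0., -0.])]
electop [0.5584 0.004  0.0328] [array([0.2, 0. ]), array([ 0.1, -0. ])]
bushtop [0.6703 0.1909 0.0522] [array([0.3, 0. ]), array([ 0.2, -0. ])]
hexcorner [0.649  0.1381 0.0051] [array([0.2, 0. ]), array([ 0.1, -0. ])]
hexend [0.6428 0.0143 0.0065] [array([-0.2, -0. ]), array([-0.1,  0. ])]
-10.02275003581666 0.130285200322259
[ 0.64746624 -0.14013656 -0.171756  ] -9.84089366980331 [-0.   0.5  0.3  2.6 -0.3 -3.1]
ball bar frame mm [-92.5 267.7] 143
pivtop bar frame mm [-41.9 129.5] 157
gripend bar frame mm [2.000e-01 2.494e+02] 143
gripstart bar frame mm [ -0.3 119.1] 143
cap bar frame mm [-123.7  339.3] 91
electop bar frame mm [-112.4  126.8] 33
bushtop bar frame mm [-34.1 330.1] 52
hexcorner bar frame mm [-46.1 274.4] 5
hexend bar frame mm [-31.  151.3] 7
press [0.60217229 0.09608041] pivot [ 0.62830288 -0.00487102]
```

The fit agrees with the given dimensions to about 3 mm. It puts the bar at yaw −9.8° and the press point at about (0.602, 0.096). I'll shut the fingers, travel high to a point outside the lever and turn so the back of one finger faces it.

```bash
python3 -m handwheel '[[[0,0.1,-0.11,0,20],[0,0.2,-0.22,0,40],[0,0.3,-0.33,0,60],[0,0.45,-0.5,0,87],[0,0.45,-0.5,0,87],[0,0.45,-0.5,0,87],[0,0.45,-0.5,0,87],[0,0.45,-0.5,0,87],[0,0.45,-0.5,0,87],[0,0.45,-0.5,0,87],[0,0.45,-0.5,0,87],[0,0.45,-0.5,0,87],[0,0.45,-0.5,0,87],[0,0.45,-0.5,0,87],[0,0.45,-0.5,0,87],[0,0.45,-0.5,0,87],[0,0.45,-0.5,0,87],[0,0.45,-0.5,0,87],[0,0.45,-0.5,0,87],[0,0.45,-0.5,0,87]]]' 40
```

```text
t: 1.77
eef_pos: [0.537, 0.1078, 0.2262]
ee_rot: [-3.14, -0.0, 2.969]
force: [-0.1, 0.2, 0.7]
width: 0.0009
```

```bash
cat >> h.py <<'E'
p=np.array([0.64746624,-0.14013656,-0.171756])
def Rb():
    c,s=np.cos(p[2]),np.sin(p[2]);return np.array([[c,-s],[s,c]])
def rep(bx,by,z,yaw_off=0):
    from station import arm
    from scipy.spatial.transform import Rotation as Ro
    s=arm.get_state();e=np.array(s["eef_pos"]);A=Ro.from_euler("xyz",s["ee_rot"]).as_matrix()
    print("t",s["t"],"eef",np.round(e,4),"rot deg",np.round(np.degrees(s["ee_rot"]),2),"w",round(s["width"],4),"F",np.round(s["force"],2),"Fbar",np.round(Rb().T@np.array(s["force"])[:2],2))
    print("bar mm",np.round(Rb().T@(e[:2]-p[:2])*1e3,1),"q",np.round(s["q"],2))
    T=np.r_[p[:2]+Rb()@[bx/1e3,by/1e3],z]
    yaw=p[2]+np.pi-np.radians(yaw_off)
    print("tool shift",np.round(A.T@(T-e),4),"turn",round(-np.degrees((yaw-s["ee_rot"][2]+np.pi)%(2*np.pi)-np.pi),2))
E
python3 -c "
from h import *
rep(-135,225,.119)"
```

```text
t 1.7667 eef [0.537  0.1078 0.2262] rot deg [-1.7991e+02 -2.0000e-02  1.7013e+02] w 0.0009 F [-0.09  0.2   0.68] Fbar [-0.12  0.18]
bar mm [-151.3  225.4] q [ 0.56  0.15 -0.27  0.   -1.15 -0.73]
tool shift [-0.0163 -0.0003  0.1072] turn -0.03
```

```bash
python3 -m handwheel '[[[0,0,0,0.03,0],[0,0,0,0.06,0],[0,0,0,0.085,0],[0,0,0,0.1,0],[0,0,0,0.107,0],[0,0,0,0.107,0],[0,0,0,0.107,0]]]'
python3 - <<'E'
from h import *
rep(-85,225,.119)
from station import grab_frame
for n in("scene","top"):
    a=grab_frame(n); cv2.imwrite(f"pics/{n}1.png",cv2.resize(a[170:320,215:405] if n=="scene" else a[120:240,125:315],None,fx=4,fy=4,interpolation=2))
E
```

```text
t: 2.35
eef_pos: [0.537, 0.1086, 0.1199]
ee_rot: [-3.14, 0.0, 2.971]
force: [-0.8, 0.3, 0.6]
width: 0.0006
t 2.35 eef [0.537  0.1086 0.1199] rot deg [-1.7991e+02  1.0000e-02  1.7022e+02] w 0.0006 F [-0.77  0.29  0.63] Fbar [-0.81  0.15]
bar mm [-151.3  226.2] q [ 0.56  0.25 -0.41  0.   -0.91 -0.73]
tool shift [-0.0663 -0.0013  0.001 ] turn 0.07
```

View pics/scene1.png

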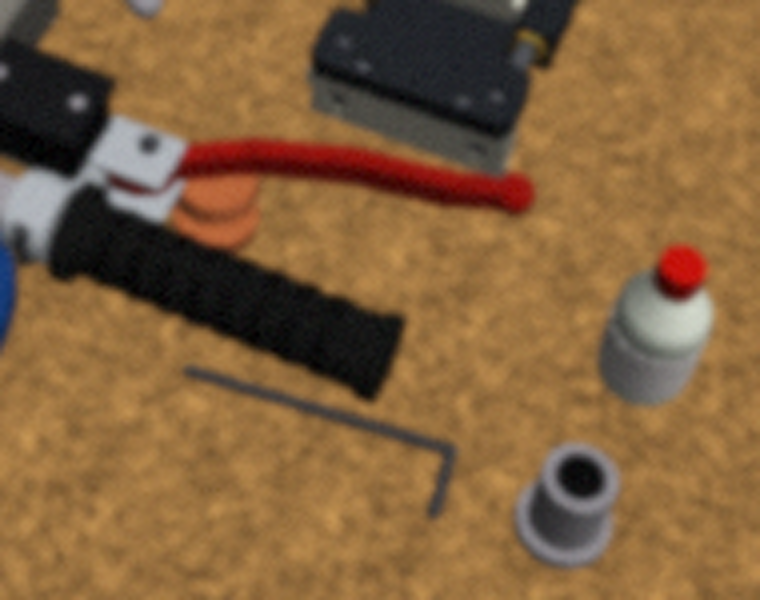

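View pics/top1.png

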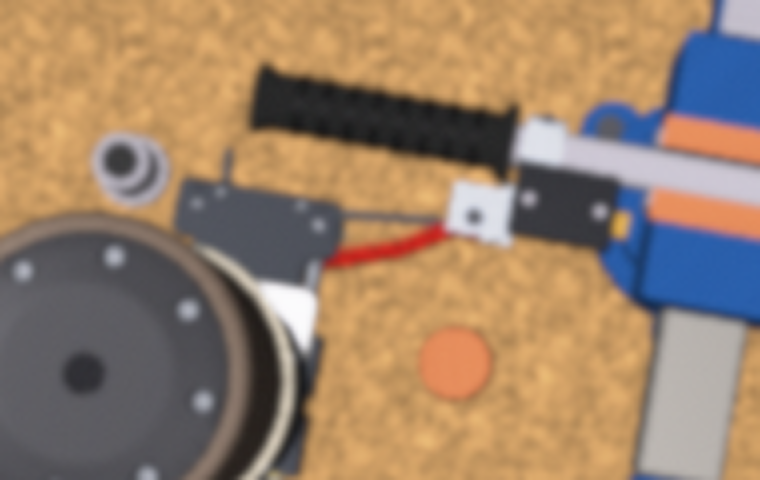

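Both views show the hand outside the lever with everything untouched. In the top view the gripper body spans (180–340, 180–290) and hides the ball. In the scene view the lever's free end is at (515,192), the same as before. Next is a slow approach until contact.

```bash
python3 -m handwheel '[[[0,-0.012,0,0,0],[0,-0.024,-0.001,0,0],[0,-0.034,-0.001,0,0],[0,-0.038,-0.001,0,0],[0,-0.038,-0.001,0,0],[0,-0.038,-0.001,0,0]]]'; python3 -c "
from h import *
rep(-106,225,.119)"; python3 -m handwheel '[[[0,-0.003,0,0,0],[0,-0.006,0,0,0],[0,-0.006,0,0,0],[0,-0.006,0,0,0]]]'; python3 -c "
from h import *
rep(-106,225,.119)"
```

```text
t: 2.95
eef_pos: [0.5748, 0.1008, 0.1204]
ee_rot: [-3.141, 0.001, 2.969]
force: [-0.6, 0.4, -0.2]
width: 0.0
t 2.95 eef [0.5748 0.1008 0.1204] rot deg [-1.7997e+02  5.0000e-02  1.7013e+02] w 0.0 F [-0.59  0.43 -0.24] Fbar [-0.66  0.32]
bar mm [-112.7  224.9] q [ 0.51  0.3  -0.34  0.   -0.93 -0.68]
tool shift [-0.0067  0.0001  0.0014] turn -0.03
t: 3.28
eef_pos: [0.5807, 0.0997, 0.1204]
ee_rot: [-3.141, 0.001, 2.969]
force: [-0.1, 0.2, -0.3]
width: 0.0006
t 3.2833 eef [0.5807 0.0997 0.1204] rot deg [-1.7997e+02  5.0000e-02  1.7013e+02] w 0.0006 F [-0.13  0.19 -0.34] Fbar [-0.16  0.16]
bar mm [-106.7  224.9] q [ 0.5   0.31 -0.32  0.   -0.94 -0.68]
tool shift [-0.0007  0.0001  0.0014] turn -0.03
```

```bash
for i in 1 2; do python3 -m handwheel '[[[0,-0.002,0,0,0],[0,-0.004,0,0,0],[0,-0.004,0,0,0],[0,-0.004,0,0,0]]]'; python3 -c "
from h import *
rep(-85,225,.119)"; done
```

```text
t: 3.62
eef_pos: [0.5843, 0.0992, 0.1203]
ee_rot: [-3.141, 0.0, 2.969]
force: [-2.7, 1.9, 1.2]
width: 0.0002
t 3.6167 eef [0.5843 0.0992 0.1203] rot deg [-179.97    0.    170.13] w 0.0002 F [-2.71  1.87  1.2 ] Fbar [-2.99  1.38]
bar mm [-103.2  225.1] q [ 0.5   0.31 -0.31  0.   -0.94 -0.67]
tool shift [-0.0182 -0.      0.0013] turn -0.03
t: 3.95
eef_pos: [0.588, 0.0989, 0.1202]
ee_rot: [-3.141, -0.0, 2.969]
force: [-3.8, 4.0, 1.1]
width: 0.0005
t 3.95 eef [0.588  0.0989 0.1202] rot deg [-1.7998e+02 -2.0000e-02  1.7013e+02] w 0.0005 F [-3.76  3.97  1.07] Fbar [-4.38  3.27]
bar mm [-99.5 225.3] q [ 0.49  0.32 -0.31  0.   -0.95 -0.67]
tool shift [-0.0145 -0.0003  0.0012] turn -0.03
```

Contact came at about x −105, and the lever is turning. From here I'll follow its arc, turning with it.

```bash
python3 -m handwheel '[[[0,-0.001,0.002,0,2],[0,-0.0025,0.004,0,4],[0,-0.0043,0.0055,0,5.7],[0,-0.007,0.007,0,7.5],[0,-0.0104,0.0085,0,9.2],[0,-0.0135,0.0098,0,11],[0,-0.0167,0.0111,0,12.6],[0,-0.0167,0.0111,0,12.6],[0,-0.0167,0.0111,0,12.6]]]'; python3 -c "
from h import *
rep(-76.3,238.7,.119,16)"
```

```text
t: 4.7
eef_pos: [0.6057, 0.1061, 0.12]
ee_rot: [-3.14, -0.001, 2.75]
force: [-4.8, -1.5, 1.3]
width: 0.0003
t 4.7 eef [0.6057 0.1061 0.12  ] rot deg [-1.7989e+02 -7.0000e-02  1.5756e+02] w 0.0003 F [-4.77 -1.45  1.25] Fbar [-4.45 -2.25]
bar mm [-83.3 235.5] q [ 0.49  0.35 -0.26  0.   -0.96 -0.88]
tool shift [-0.0061  0.0047  0.0009] turn 3.4
```

```bash
python3 -m handwheel '[[[0,-0.0025,0.001,0,1.1],[0,-0.0045,0.002,0,2.2],[0,-0.006,0.003,0,3.4],[0,-0.006,0.003,0,3.4],[0,-0.006,0.003,0,3.4]]]'; python3 -c "
from h import *
rep(-71.9,240,.119,18.3)"
```

```text
t: 5.12
eef_pos: [0.6121, 0.1069, 0.12]
ee_rot: [-3.14, -0.001, 2.692]
force: [-5.2, 1.6, 2.3]
width: 0.0007
t 5.1167 eef [0.6121 0.1069 0.12  ] rot deg [-1.7990e+02 -7.0000e-02  1.5421e+02] w 0.0007 F [-5.23  1.62  2.3 ] Fbar [-5.43  0.7 ]
bar mm [-77.1 237.3] q [ 0.49  0.36 -0.25  0.   -0.97 -0.94]
tool shift [-0.0042  0.004   0.0009] turn 2.36
```

```bash
python3 -m handwheel '[[[0,-0.001,0.0005,0,0.8],[0,-0.002,0.001,0,1.6],[0,-0.003,0.0015,0,2.3],[0,-0.003,0.0015,0,2.3],[0,-0.003,0.0015,0,2.3]]]'; python3 -c "
from h import *
rep(-71.9,240,.119,18.3)"; python3 -m handwheel '[[[0,-0.0005,0,0,0],[0,-0.001,0.0005,0,0],[0,-0.001,0.0005,0,0]]]';python3 -c "
from h import *
rep(-71.9,240,.119,18.3)"
```

```text
t: 5.53
eef_pos: [0.6152, 0.1074, 0.12]
ee_rot: [-3.14, -0.001, 2.653]
force: [-4.2, 2.3, 2.5]
width: 0.0003
t 5.5333 eef [0.6152 0.1074 0.12  ] rot deg [-1.7993e+02 -8.0000e-02  1.5199e+02] w 0.0003 F [-4.16  2.34  2.52] Fbar [-4.5   1.59]
bar mm [-74.  238.4] q [ 0.48  0.36 -0.24 -0.   -0.97 -0.97]
tool shift [-0.0015  0.0022  0.001 ] turn 0.13
t: 5.78
eef_pos: [0.6159, 0.1074, 0.12]
ee_rot: [-3.14, -0.002, 2.654]
force: [-5.6, 1.8, 1.4]
width: 0.0003
t 5.7833 eef [0.6159 0.1074 0.12  ] rot deg [-1.7992e+02 -1.0000e-01  1.5205e+02] w 0.0003 F [-5.56  1.78  1.39] Fbar [-5.78  0.8 ]
bar mm [-73.4 238.6] q [ 0.48  0.36 -0.24 -0.   -0.97 -0.97]
tool shift [-0.001   0.0018  0.001 ] turn 0.19
```

```bash
for i in 1 2; do python3 -m handwheel '[[[0,-0.0005,0,0,0],[0,-0.001,0.0003,0,0],[0,-0.001,0.0003,0,0]]]';python3 -c "
from h import *
rep(-71.9,240,.119,18.3)";done
```

```text
t: 6.03
eef_pos: [0.6166, 0.1074, 0.12]
ee_rot: [-3.14, -0.002, 2.655]
force: [-5.1, 1.3, 2.2]
width: 0.0009
t 6.0333 eef [0.6166 0.1074 0.12  ] rot deg [-1.7992e+02 -1.2000e-01  1.5212e+02] w 0.0009 F [-5.15  1.29  2.19] Fbar [-5.29  0.39]
bar mm [-72.7 238.6] q [ 0.48  0.37 -0.24 -0.   -0.97 -0.97]
tool shift [-0.0003  0.0016  0.001 ] turn 0.26
t: 6.28
eef_pos: [0.6173, 0.1073, 0.12]
ee_rot: [-3.14, -0.002, 2.656]
force: [-5.4, 0.6, 2.5]
width: 0.0003
t 6.2833 eef [0.6173 0.1073 0.12  ] rot deg [-1.7992e+02 -1.4000e-01  1.5219e+02] w 0.0003 F [-5.36  0.63  2.55] Fbar [-5.39 -0.3 ]
bar mm [-72.1 238.6] q [ 0.48  0.37 -0.24 -0.   -0.97 -0.97]
tool shift [0.0003 0.0013 0.001 ] turn 0.33
```

```bash
for i in 1 2; do python3 -m handwheel '[[[0,-0.0005,0,0,0],[0,-0.001,0.0003,0,0],[0,-0.001,0.0003,0,0]]]';python3 -c "
from h import *
rep(-71.9,240,.119,18.3)";done
```

```text
t: 6.53
eef_pos: [0.6179, 0.1072, 0.12]
ee_rot: [-3.14, -0.003, 2.657]
force: [-5.0, 1.2, 2.9]
width: 0.0005
t 6.5333 eef [0.6179 0.1072 0.12  ] rot deg [-1.7991e+02 -1.7000e-01  1.5225e+02] w 0.0005 F [-4.96  1.17  2.88] Fbar [-5.08  0.3 ]
bar mm [-71.5 238.7] q [ 0.48  0.37 -0.23 -0.   -0.97 -0.97]
tool shift [0.0008 0.0011 0.001 ] turn 0.39
t: 6.78
eef_pos: [0.6185, 0.1071, 0.12]
ee_rot: [-3.14, -0.003, 2.658]
force: [-4.4, 1.4, 3.1]
width: 0.0003
t 6.7833 eef [0.6185 0.1071 0.12  ] rot deg [-179.9    -0.19  152.31] w 0.0003 F [-4.39  1.38  3.14] Fbar [-4.56  0.61]
bar mm [-70.8 238.7] q [ 0.48  0.37 -0.23 -0.   -0.97 -0.96]
tool shift [0.0014 0.0009 0.001 ] turn 0.45
```

```bash
for i in 1 2; do python3 -m handwheel '[[[0,-0.0005,0,0,0],[0,-0.001,0.0003,0,0],[0,-0.001,0.0003,0,0]]]';python3 -c "
from h import *
rep(-71.9,240,.119,18.3)";done
python3 - <<'E'
import cv2
from station import grab_frame
cv2.imwrite("pics/s2.png",cv2.resize(grab_frame("scene")[170:320,215:405],None,fx=4,fy=4,interpolation=2))
E
```

```text
t: 7.03
eef_pos: [0.6188, 0.1071, 0.1199]
ee_rot: [-3.14, -0.004, 2.659]
force: [-7.3, 2.8, 2.8]
width: 0.0004
t 7.0333 eef [0.6188 0.1071 0.1199] rot deg [-179.89   -0.24  152.37] w 0.0004 F [-7.29  2.81  2.8 ] Fbar [-7.66  1.52]
bar mm [-70.5 238.7] q [ 0.48  0.37 -0.23 -0.   -0.98 -0.96]
tool shift [0.0018 0.0008 0.0009] turn 0.51
t: 7.28
eef_pos: [0.6189, 0.107, 0.1199]
ee_rot: [-3.139, -0.005, 2.661]
force: [-7.4, 2.4, 4.2]
width: 0.0005
t 7.2833 eef [0.6189 0.107  0.1199] rot deg [-179.86   -0.31  152.44] w 0.0005 F [-7.37  2.45  4.25] Fbar [-7.68  1.15]
bar mm [-70.4 238.6] q [ 0.48  0.37 -0.23 -0.   -0.98 -0.96]
tool shift [0.0018 0.0008 0.0009] turn 0.58
```

View pics/s2.png

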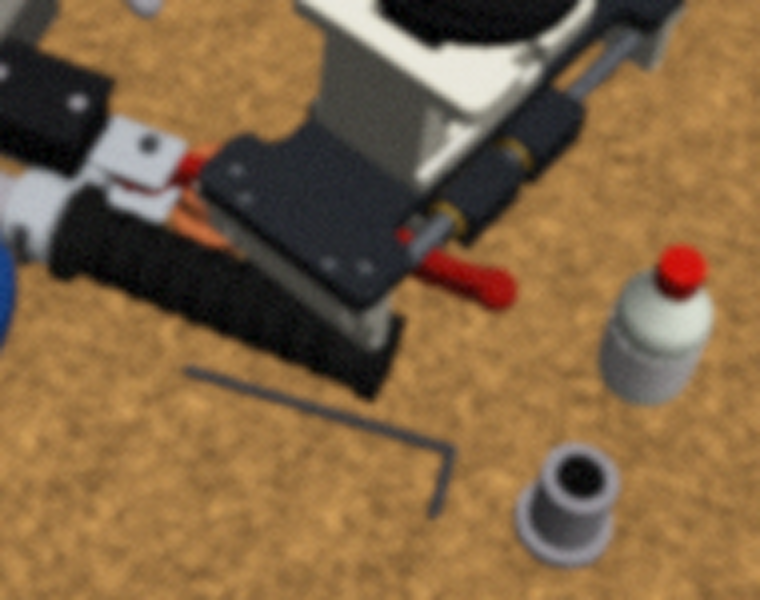

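The lever has swung in, with its ball now at (495,288) in the crop. The finger has stopped advancing, with force rising, so it's at the stop. I'll raise the press to about 15 N.

```bash
python3 -c "
from h import *
for th in (.28,.32):
    c,s=np.cos(th),np.sin(th);b=np.array([-42+c*-50.5+s*137.7,130+s*50.5+c*137.7])/1e3
    u=proj('scene',np.r_[p[:2]+Rb()@b,.143]);print(th,(u-[215,170]+.5)*4-.5)
"; python3 -m handwheel '[[[0,-0.001,0,0,0],[0,-0.0018,0,0,0],[0,-0.0018,0,0,0]]]';python3 -c "
from h import *
rep(-71.9,240,.119,18.3)"
```

```text
0.28 [503.01514141 276.16510831]
0.32 [498.71548513 288.1172132 ]
t: 7.58
eef_pos: [0.619, 0.1069, 0.1199]
ee_rot: [-3.139, -0.007, 2.662]
force: [-10.6, 5.5, 5.8]
width: 0.0005
t 7.5833 eef [0.619  0.1069 0.1199] rot deg [-179.85   -0.43  152.5 ] w 0.0005 F [-10.6    5.51   5.76] Fbar [-11.39   3.61]
bar mm [-70.3 238.5] q [ 0.48  0.37 -0.23 -0.01 -0.98 -0.96]
tool shift [0.002  0.001  0.0009] turn 0.64
```

```bash
python3 -m handwheel '[[[0,-0.002,0,0,0],[0,-0.0024,0,0,0],[0,-0.0024,0,0,0],[0,-0.0024,0,0,0]]]';python3 -c "
from h import *
rep(-71.9,240,.119,18.3)"
```

```text
t: 7.92
eef_pos: [0.619, 0.1068, 0.1199]
ee_rot: [-3.139, -0.01, 2.663]
force: [-12.4, 6.9, 7.0]
width: 0.0004
t 7.9167 eef [0.619  0.1068 0.1199] rot deg [-179.82   -0.6   152.59] w 0.0004 F [-12.36   6.92   7.01] Fbar [-13.36   4.7 ]
bar mm [-70.3 238.5] q [ 0.48  0.37 -0.22 -0.01 -0.98 -0.95]
tool shift [0.002  0.001  0.0009] turn 0.73
```

```bash
for i in 1 2 3; do python3 -m handwheel '[[[0,-0.0026,0,0,0],[0,-0.0026,0,0,0],[0,-0.0026,0,0,0],[0,-0.0026,0,0,0],[0,-0.0026,0,0,0],[0,-0.0026,0,0,0],[0,-0.0026,0,0,0],[0,-0.0026,0,0,0],[0,-0.0026,0,0,0],[0,-0.0026,0,0,0],[0,-0.0026,0,0,0],[0,-0.0026,0,0,0]]]';python3 -c "
from h import *
rep(-71.9,240,.119,18.3)"; done
python3 - <<'E'
import cv2
from station import grab_frame
cv2.imwrite("pics/s3.png",cv2.resize(grab_frame("scene")[170:320,215:405],None,fx=4,fy=4,interpolation=2))
E
```

```text
t: 8.92
eef_pos: [0.619, 0.1068, 0.1199]
ee_rot: [-3.138, -0.014, 2.665]
force: [-15.0, 8.8, 8.0]
width: 0.0
t 8.9167 eef [0.619  0.1068 0.1199] rot deg [-179.8    -0.78  152.67] w 0.0 F [-15.01   8.76   7.99] Fbar [-16.28   6.06]
bar mm [-70.3 238.4] q [ 0.48  0.37 -0.22 -0.01 -0.99 -0.95]
tool shift [0.002 0.001 0.001] turn 0.81
t: 9.92
eef_pos: [0.6189, 0.1068, 0.12]
ee_rot: [-3.138, -0.017, 2.666]
force: [-14.0, 8.1, 8.9]
width: 0.0003
t 9.9167 eef [0.6189 0.1068 0.12  ] rot deg [-179.78   -0.97  152.76] w 0.0003 F [-13.98   8.06   8.91] Fbar [-15.15   5.56]
bar mm [-70.3 238.4] q [ 0.47  0.38 -0.21 -0.01 -0.99 -0.94]
tool shift [0.002  0.0011 0.001 ] turn 0.9
t: 10.92
eef_pos: [0.6188, 0.1068, 0.12]
ee_rot: [-3.137, -0.02, 2.668]
force: [-15.4, 7.9, 9.1]
width: 0.0003
t 10.9167 eef [0.6188 0.1068 0.12  ] rot deg [-179.75   -1.17  152.84] w 0.0003 F [-15.42   7.87   9.14] Fbar [-16.54   5.11]
bar mm [-70.4 238.4] q [ 0.47  0.38 -0.21 -0.02 -1.   -0.94]
tool shift [0.0019 0.0011 0.0011] turn 0.99
```

View pics/s3.png

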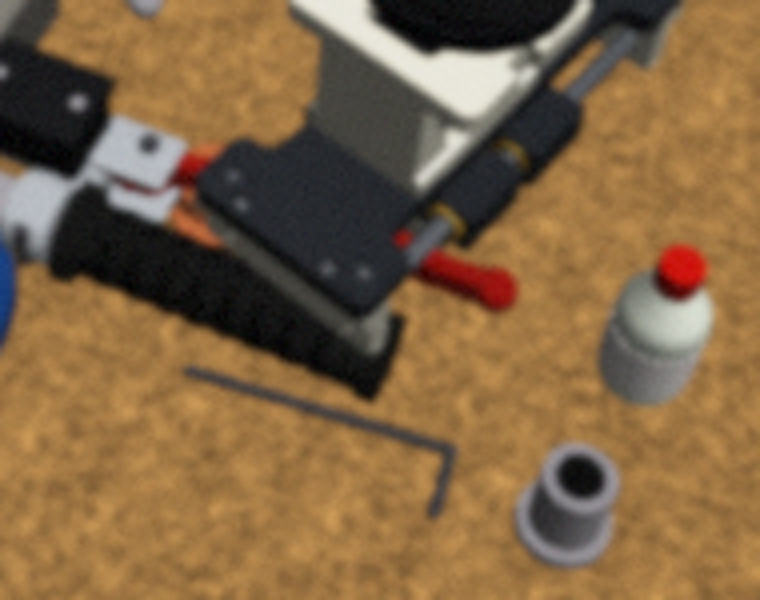

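It held at about 15–17 N for over 3 s, with the ball steady at (495,290) and clear of the grip. Now I'll let it back out along the arc.

```bash
python3 -c "
from h import *
for a in ((-82.8,236.4,.12,12.6),(-95.2,230.8,.12,5.7),(-108,225,.12,0),(-150,225,.12,0)): rep(*a)" | grep shift
```

```text
tool shift [ 0.0112 -0.0056  0.0003] turn -4.72
tool shift [ 0.0214 -0.0146  0.0006] turn -11.62
tool shift [ 0.0319 -0.024   0.0008] turn -17.32
tool shift [ 0.072  -0.0365  0.0017] turn -17.32
```

```bash
python3 -m handwheel '[[[0,0.004,-0.002,0,-1.5],[0,0.0075,-0.004,0,-3],[0,0.011,-0.006,0,-4.7],[0,0.0145,-0.009,0,-7],[0,0.018,-0.012,0,-9.3],[0,0.0215,-0.015,0.0005,-11.6],[0,0.025,-0.018,0.0006,-13.5],[0,0.0285,-0.021,0.0007,-15.4],[0,0.032,-0.024,0.0008,-17.3],[0,0.042,-0.027,0.001,-17.3],[0,0.055,-0.031,0.0013,-17.3],[0,0.072,-0.036,0.0017,-17.3],[0,0.072,-0.036,0.0017,-17.3],[0,0.072,-0.036,0.0017,-17.3],[0,0.072,-0.036,0.0017,-17.3]]]'
python3 - <<'E'
from h import *
rep(-151,225,.226)
from station import grab_frame
cv2.imwrite("pics/s4.png",cv2.resize(grab_frame("scene")[170:320,215:405],None,fx=4,fy=4,interpolation=2))
E
```

```text
t: 12.22
eef_pos: [0.539, 0.108, 0.1205]
ee_rot: [3.139, -0.019, 2.97]
force: [0.8, 0.1, -0.1]
width: 0.0005
t 12.2167 eef [0.539  0.108  0.1205] rot deg [179.85  -1.1  170.17] w 0.0005 F [ 0.85  0.15 -0.07] Fbar [0.81 0.29]
bar mm [-149.3  225.9] q [ 0.54  0.26 -0.39 -0.02 -0.94 -0.7 ]
tool shift [ 0.0037 -0.0007 -0.1055] turn 0.01
```

View pics/s4.png

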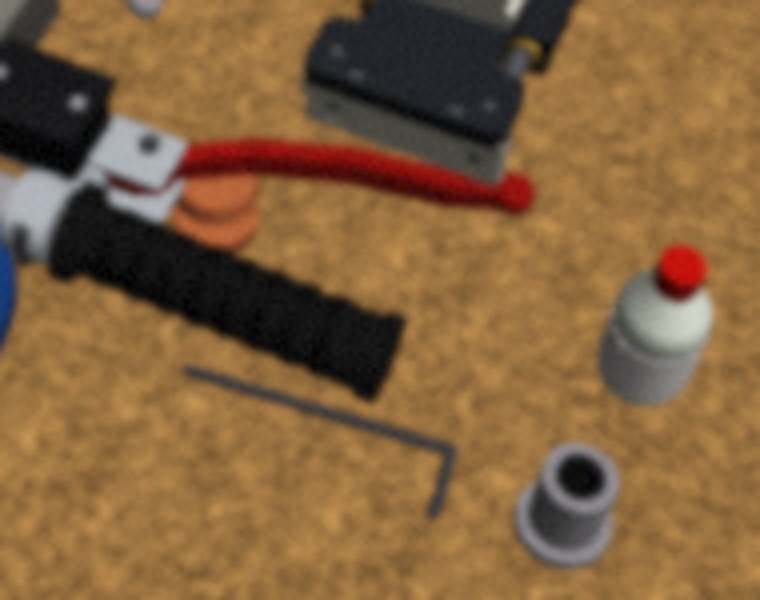

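The lever is fully out again, with its ball at (515,192) as at the start, and the loose items haven't moved. I'll back off and up, compare before and after, and hand in.

```bash
python3 -m handwheel '[[[0,0.02,0,0,0],[0,0.03,0,-0.03,0],[0,0.03,0,-0.06,0],[0,0.03,0,-0.09,0],[0,0.03,0,-0.1,0],[0,0.03,0,-0.1,0],[0,0.03,0,-0.1,0],[0,0.03,0,-0.1,0]]]'
python3 - <<'E'
import cv2,numpy as np
from station import grab_frame,arm
a=cv2.imread("pics/scene0.png").astype(int);b=grab_frame("scene").astype(int)
d=cv2.GaussianBlur(np.abs(a-b).max(2).astype(np.uint8),(5,5),0)
for n,(x0,x1,y0,y1) in dict(ball=(338,350,210,226),bottle=(362,396,228,274),bush=(342,374,278,314),elec=(258,282,206,234),hex=(258,332,258,302)).items(): print(n,d[y0:y1,x0:x1].max())
arm.job_done(); s=arm.get_state(); print(s["t"],np.round(s["force"],1),np.round(s["eef_pos"],3))
E
```

```text
t: 12.93
eef_pos: [0.511, 0.1122, 0.2197]
ee_rot: [3.14, -0.021, 2.969]
force: [0.5, 0.4, -0.9]
width: 0.0008
ball 8
bottle 8
bush 9
elec 8
hex 8
the job is handed in; nothing more can be done
the job is handed in; nothing more can be done
```

The job is done and handed in, at about 13 s on the clock. With the fingers shut, I pressed the lever in with the back of one finger, following its arc until it came up firm against its stop.

- **Press and hold:** I held it there at about 15–17 N sideways for 3 s. In the camera image the ball sat within a few pixels of where it should be at 0.32 rad, clear of the grip. During the hold the wrist also read 7–9 N of upward force. I took that as friction and did not look into it further.
- **Release:** I let the lever back out along the same arc and moved the hand clear. The ball is back where it started.
- **Loose things:** A before/after comparison of the scene image shows only small differences of up to 9 grey levels, which I took as noise, at the ball, bottle, bush, electrode and hex key.
- **Fingers and bar:** The fingers stayed outside the lever throughout, and I saw no sign of contact with the bar or grip.
- **Check that disagreed:** The stop came about 1.5 mm later than I had worked out. That is within the uncertainty in the calibration and finger thickness.
- **Check that failed:** The robot state could not be read after hand-in. The last wrist force, just before it, was about 1 N with the hand clear.

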